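# Take the spacer bin off its keyhole studs

### The job

Two steel bins hang on headed studs on the small upright rack of the framing bench. Take down the one that holds the wooden spacer blocks: slide it up until the stud heads are in the wide ends of its keyholes, draw it off the studs without forcing it, and set it down (do not drop it) upright in the middle of the cork mat and let go. Keep it level so that all three blocks stay in it, and leave the empty bin hanging and the glue bottle, staple gun and tape measure where they are.

Things in the scene. Friction and masses are not known exactly. Their poses are not given: they have to be found in the camera images.
- rack: upright plywood board fixed to the bench, 290 mm wide (its y), 16 mm thick, top edge 126 mm above the bench, feet behind. Origin: on the bench, under the middle of the board's front face. x points out of that face, where the bins hang, away from the robot within 0.45 rad of straight ahead; z up. Two pairs of studs stand out of the face
- studs_a (a point): middle between the two studs of the pair at rack y = +75 mm, on the board's front face, 119 mm above the bench. The studs stand 14 mm to either side (rack y): shank 6 mm thick, head 14 mm across, reaching from 4.5 to 7.5 mm in front of the board
- studs_b (a point): the same for the pair at rack y = -75 mm
- bin: steel bin to take down, holds the blocks; 110 to 220 g without them. Open on top, 72 mm along its x, 58 mm outer width along y, side walls 60 mm high, front wall (+x) 45 mm, all 3 mm thick; back wall (x -36 to -33 mm) 88 mm high with two keyholes. Origin: centre of underside, z up, x from back to front, parallel to the rack's x. Hangs on either stud pair, back against the board, underside 40 mm above the bench
- keyholes (a point): on the filled bin: middle between the centres of its two keyholes' wide ends, on the rear face of the back wall, 63 mm above the underside. Keyholes 14 mm to either side: wide end 20 mm across, above it a slot 8 mm wide up to 82 mm. Studs start at the slots' tops; raising the bin 16 mm centres the wide ends on them (3 mm play each way), then it comes off along the rack's x, clear after 10 mm
- empty: the other bin, same shape and size, same origin and axes, but empty; it hangs at the other place and stays there
- block_a: loose wooden spacer block 44 x 19 x 10 mm, 12 g; origin: centre of its underside. It starts lying on the floor of the filled bin
- block_b: loose wooden spacer block 44 x 19 x 10 mm, 12 g; origin: centre of its underside. It starts lying on the floor of the filled bin
- block_c: loose wooden spacer block 44 x 19 x 10 mm, 12 g; origin: centre of its underside. It starts lying on top of the other two, in the filled bin
- mat: square cork mat fixed to the bench, 160 x 160 x 4 mm; origin: centre of its underside, on the bench surface (its top is 4 mm higher)
- glue: white glue bottle, 48 mm across, 150 mm high, standing; origin: centre of its underside
- stapler: black hand staple gun standing on its base, 150 x 26 mm, about 125 mm high; origin: centre of its underside
- tape: tape measure in a steel case 65 x 34 x 62 mm; origin: centre of its underside

How it is judged:
By the outcome, as a careful person would: the job done as asked, in the order asked, and still so for the second after the job is handed in, with the robot touching nothing.
It also fails if it takes over 48 s, if anything falls off the work surface, if the arm or the gripper's body presses on something with over 40 N, if the wrist force passes 120 N, or if a joint passes its speed limit or range.

### The arm

A 7-joint arm with a two-finger parallel gripper is mounted at the origin on the work surface. World frame = base frame: x ahead of the robot, y to its left, z up, the work surface at z = 0. Lengths are in mm, angles in rad, forces in N, time in s.
With the tool pointing down it reaches from about 425 to 875 mm from the base axis. Payload 4.7 kg.
Tool frame: the origin (TCP) lies at the very end of the fingers, on their centre line; the grasp point (between the pads) lies 19 mm behind it; y points along the fingers, z is the direction in which the jaws open and shut, and the axes are right-handed (so a half turn about y gives the same grasp; the last joint's range is limited). The gripper opens to 87 mm and grips with 3 to 60 N. Pads are 19 mm wide; open, the fingers measure 117 mm over their backs; the gripper's body (75 mm by 190 mm) begins 51 mm behind the grasp point.
Start: joints at [-1.108, 0.321, -0.07, 1.45, 0.023, 1.371, -0.057], TCP at [282.054, 585.637, 222.587] pointing down, gripper open.
Joint ranges: [-2.86, 2.86], [-0.3, 2.09], [-1.38, 1.24], [0.06, 2.45], [-1.56, 4.7], [0.09, 2.05], [-2.69, 2.69]. Speed limits (rad/s): [2.57, 2.57, 3.14, 3.14, 3.14, 3.14, 3.14].

### API

Orientations are given as a unit quaternion [x, y, z, w].
In Python, from bench import r gives the robot as it stands.
- The arm moves only by the tool play_rows, never from a script. Its argument "moves" is a list of rows, each a list of 3 entries, a list of its own where there are three numbers: the closure in counts, from 0 (fully open) to 255 (shut), then the shift along the tool's x, y, z in cm, then the turn, a rotation vector about the tool's x, y, z in degrees. A call has 1 to 10 rows; each row shifts and turns the pose as measured when the row begins, along the tool's axes as they then stand; what a row does not reach is not made up. A row lasts 1/8 s, in which the tool goes at most 62.5 mm and 10.7 degrees, less where a joint would pass 70% of its speed; a pose out of reach is approached as far as the arm can. A call is refused whole if a number of a shift passes 6.25 or a number of a turn 10.7, either way. A call with a gripper value outside its range is refused whole. The fingers move at their own pace and stop on an object; the grip force is fixed at half the most. Time passes only in rows, so rows that do not move let the fingers close. It gives the time, the measured TCP pose, the force and the opening at its end, in the units of the state.
- r.get_state(): the state, without advancing time (a new reading comes with each control period).
- r.camera(name): name is "scene" or "top" or "wrist"; returns a dict with "pixels" (384x512x3 uint8, red, green, blue), "intrinsics" (3x3 intrinsics, pixels), "R" (3x3) and "t" (3): a world point X has camera coordinates R X + t; the wrist camera has in their place "mount" (4x4, takes a point from camera to tool coordinates, whose origin is the TCP and whose axes are the tool frame's). Camera axes: x right, y down, z forward; pixel columns grow to the right and rows downward; lengths in mm; the calibration is good to about 2 mm. A picture is of the moment at which its call begins: read the wrist's pose just before it. There is no depth.
- r.finish_job(): hands the job in, once; it reports no verdict.
The state is a dict: "time_s": time; "joint_pos": joint angles; "qvel": joint speeds; "joint_efforts": joint torques, N m; "ee_pos": TCP position; "ee_rot": TCP orientation; "wrist_force": force on the tool from outside, world axes, zero at the start; "torque": the same for the moment, N m; "gripper_width": opening from 0.0 (shut) to 1.0 (fully open).
Only numpy, scipy, OpenCV 4.12 (cv2) and the standard library are available. Lean on these libraries where they do the work, as an engineer would, in place of code of your own. Each camera call takes 0.05 s, during which the arm holds its last target. There are 200 camera calls.

## Working session

There is one attempt and no reset: what is moved stays moved. The work goes in short steps, Python scripts to look and compute and a tool call to move; the robot and the scene stay as the last step left them, time stands still between calls to the robot, and variables do not carry over. Pictures are saved under pics/ and viewed, about 8 in all and at most 12, crops included, and the job is handed in when it is done.

Besides the shell and the picture viewer there is one more tool, called after "Request:" by a JSON object that holds its "api" and its "payload". play_rows: Moves the arm, as the interface text tells. Its arguments: {"type":"object","properties":{"moves":{"type":"array"}},"required":["moves"]}

```bash
mkdir -p pics
python3 - <<'E'
from bench import r
import cv2,numpy as np,pickle
s=r.get_state();print(s)
d={}
for n in("scene","top"):
    c=r.camera(n);d[n]=c
    cv2.imwrite(f"pics/{n}0.png",cv2.resize(c["pixels"][:,:,::-1],(800,600),interpolation=cv2.INTER_CUBIC))
    print(n,c["intrinsics"].round(1).tolist(),(-c["R"].T@c["t"]).round(0), c["R"].round(3).tolist())
c=r.camera("wrist");print(np.round(c["mount"],3).tolist(), c["intrinsics"].round(1).tolist())
pickle.dump(d,open("d0.pkl","wb"))
E
```

```text
{'time_s': 0.0, 'joint_pos': array([-1.10791218,  0.3218124 , -0.07009695,  1.45166067,  0.02262894,
        1.37080581, -0.0569385 ]), 'qvel': array([-0.00099774, -0.0009233 , -0.00094843, -0.00043753, -0.00047559,
        0.00066456, -0.0010356 ]), 'joint_efforts': array([-2.26931897e-04, -4.91287100e+01, -4.03897623e-01, -3.12541795e+01,
       -6.39431085e-02,  4.36732150e-02,  1.88037820e-04]), 'ee_pos': array([281.82456086, 585.11486283, 221.47570172]), 'ee_rot': array([ 0.69004258, -0.15744445,  0.15723103, -0.68871684]), 'wrist_force': array([ 0.22077939, -0.29168484,  0.12115514]), 'torque': array([2.68370301e-02, 5.74484610e-05, 3.30221577e-02]), 'gripper_width': 0.9986239717178789}
scene [[424.0, 0.0, 254.6], [0.0, 424.0, 183.1], [0.0, 0.0, 1.0]] [1213. -383.  567.] [[0.534, 0.845, 0.026], [0.485, -0.282, -0.828], [-0.692, 0.455, -0.561]]
top [[417.3, 0.0, 262.8], [0.0, 417.3, 180.3], [0.0, 0.0, 1.0]] [454. -17. 942.] [[0.094, -0.996, 0.005], [-0.974, -0.093, -0.209], [0.208, 0.014, -0.978]]
[[0.001, 0.97, 0.241, -66.777], [-0.001, -0.241, 0.97, -163.862], [1.0, -0.001, 0.001, 0.156], [0.0, 0.0, 0.0, 1.0]] [[294.5, 0.0, 258.6], [0.0, 294.5, 195.0], [0.0, 0.0, 1.0]]
```

View pics/scene0.png

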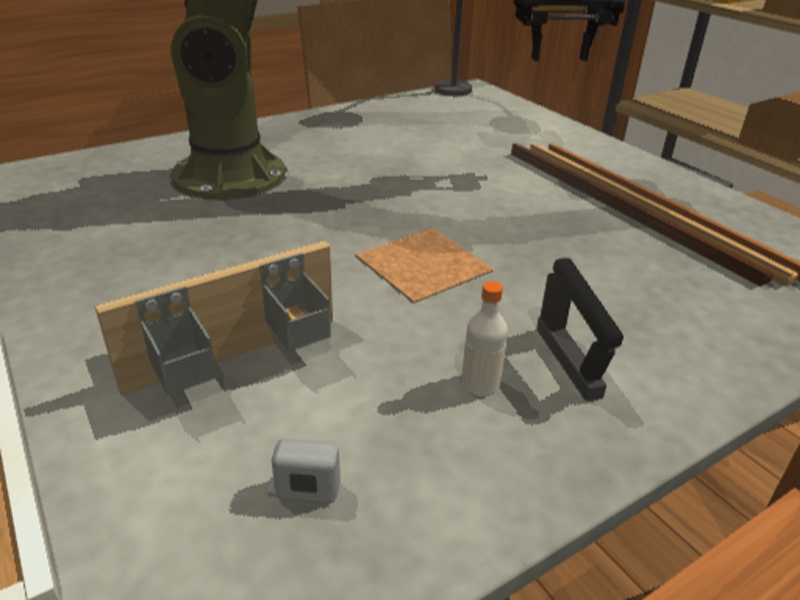

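View pics/top0.png

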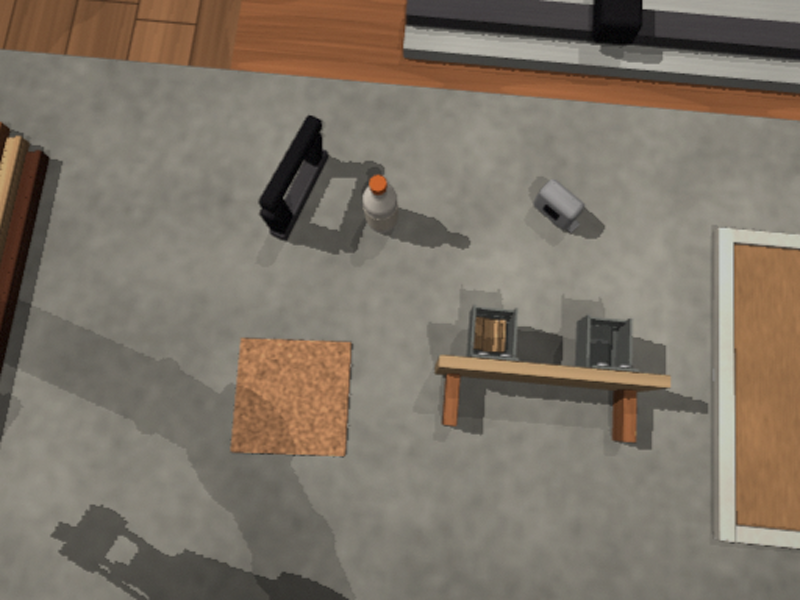

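The filled bin hangs at the left pair (+y, studs_a), about (493,333) in the 800-px top view. The mat is at about (292,397), and the bottle, stapler and tape are well clear.

```bash
cat > h.py <<'E'
import numpy as np,cv2,pickle
from scipy.spatial.transform import Rotation as Ro
def ray(c,px,z):
    d=c["R"].T@np.linalg.solve(c["intrinsics"],[px[0],px[1],1.]); o=-c["R"].T@c["t"]
    return o+d*(z-o[2])/d[2]
def wristcam(c,s):
    T=np.eye(4);T[:3,:3]=Ro.from_quat(s["ee_rot"]).as_matrix();T[:3,3]=s["ee_pos"]
    W=np.linalg.inv(T@c["mount"]);return dict(c,R=W[:3,:3],t=W[:3,3])
def proj(c,X):
    p=c["intrinsics"]@(c["R"]@np.asarray(X,float)+c["t"]);return p[:2]/p[2]
E
python3 - <<'E'
from h import *
from bench import r
d=pickle.load(open("d0.pkl","rb"));c=d["top"];im=c["pixels"]
hsv=cv2.cvtColor(im,cv2.COLOR_RGB2HSV)
print("hsv board",hsv[235,330],hsv[236,330],"mat",hsv[250,190],"shadowmat",hsv[270,165],"foot",hsv[255,289])
# mat
m=((hsv[...,0]<20)&(hsv[...,1]>90)).astype(np.uint8); m[:,:130]=0;m[:200]=0;m[310:]=0;m[:,250:]=0
m=cv2.morphologyEx(m,cv2.MORPH_OPEN,np.ones((3,3)))
k=max(cv2.findContours(m,0,1)[0],key=cv2.contourArea);b=cv2.boxPoints(cv2.minAreaRect(k))
P=np.array([ray(c,p,4) for p in b]);print("mat",P.round(1).tolist(),P.mean(0).round(1))
# board front top edge: gradient columnwise of board mask
bm=((hsv[...,0]>8)&(hsv[...,0]<28)&(hsv[...,1]>60)&(hsv[...,2]>120))
bm[:222]=0;bm[262:]=0;bm[:,:275]=0;bm[:,435:]=0
xs=[];ys=[]
for x in range(275,435):
    y=np.where(bm[:,x])[0]
    if len(y)>2: xs.append(x);ys.append(y[0]-.5)
f=np.polyfit(xs,ys,1);res=np.polyval(f,xs)-ys;print("edge",f,res.std(),min(xs),max(xs))
k=abs(res)<1;f=np.polyfit(np.array(xs)[k],np.array(ys)[k],1)
E_=[ray(c,(x,np.polyval(f,x)),126) for x in(min(xs)-.5,max(xs)+.5)]
print("ends",np.round(E_,1),np.linalg.norm(E_[0]-E_[1]));O=(E_[0]+E_[1])/2
v=E_[0]-E_[1];yaw=np.arctan2(-v[0],v[1]);print("rack O",O.round(1),"yaw",yaw)
rx=np.array([np.cos(yaw),np.sin(yaw),0]);ry=np.array([-rx[1],rx[0],0])
B=O+75*ry+36*rx;print("bin",B)
s=r.get_state();print(Ro.from_quat(s["ee_rot"]).as_matrix().round(3))
cv2.imwrite("pics/crop.png",cv2.resize(im[185:265,270:440,::-1],None,fx=4.5,fy=4.5,interpolation=cv2.INTER_CUBIC))
E
```

```text
hsv board [ 16 103 189] [ 17 101 191] mat [ 13 128 173] shadowmat [ 13 129 134] foot [ 12 151 154]
mat [[389.7, 223.4, 4.0], [548.5, 241.5, 4.0], [558.1, 74.8, 4.0], [399.1, 62.6, 4.0]] [473.9 150.6   4. ]
edge [9.49791402e-02 1.99421009e+02] 1.4244216370380234 280 428
ends [[ 539.3  -46.   126. ]
 [ 540.3 -336.5  126. ]] 290.5820484973962
rack O [ 539.8 -191.3  126. ] yaw 0.003409080456206508
bin [ 575.52290158 -116.129425    126.        ]
[[ 0.901 -0.001  0.434]
 [-0.434 -0.001  0.901]
 [ 0.    -1.    -0.001]]
```

Request:
{"api": "play_rows", "payload": {"moves": [[0,[0,0,0],[0,-8.6,0]],[0,[0,0,0],[0,-8.6,0]],[0,[0,0,0],[0,-8.6,0]],[0,[2.4,0,-5.7],[0,0,0]],[0,[2.4,0,-5.7],[0,0,0]],[0,[2.4,0,-5.7],[0,0,0]],[0,[2.4,0,-5.7],[0,0,0]],[0,[2.4,0,-5.7],[0,0,0]],[0,[2.4,0,-5.7],[0,0,0]],[0,[2.4,0,-5.7],[0,0,0]]]}}

```text
time_s: 1.4
ee_pos: [455.8, 187.1, 217.8]
ee_rot: [0.708, 0.008, -0.011, -0.706]
wrist_force: [0.5, 1.3, -0.1]
gripper_width: 1.001
```

Request:
{"api": "play_rows", "payload": {"moves": [[0,[2.0,0.5,-5.3],[0,0,0]],[0,[2.0,1,-5.3],[0,0,0]],[0,[2.0,1,-5.3],[0,0,0]],[0,[2.0,1,-5.3],[0,0,0]],[0,[2.0,1,-5.0],[0,0,0]],[0,[2.0,1,-4.0],[0,0,0]],[0,[0,0,0],[0,0,0]]]}}

```text
time_s: 2.28
ee_pos: [586.3, -127.8, 161.4]
ee_rot: [0.709, 0.006, -0.008, -0.705]
wrist_force: [-0.9, 0.9, -0.4]
gripper_width: 0.999
```

Run:
```python
from h import *
from bench import r
s=r.get_state();c=wristcam(r.camera("wrist"),s);pickle.dump((s,c),open("w1.pkl","wb"))
print(s["ee_pos"].round(1),Ro.from_quat(s["ee_rot"]).as_matrix().round(4))
cv2.imwrite("pics/w1.png",cv2.resize(c["pixels"][:,:,::-1],(800,600),interpolation=cv2.INTER_CUBIC))
```

```text
[ 586.3 -127.8  161.4] [[ 0.9998 -0.003  -0.0199]
 [ 0.0199 -0.005   0.9998]
 [-0.0031 -1.     -0.0049]]
```

View pics/w1.png

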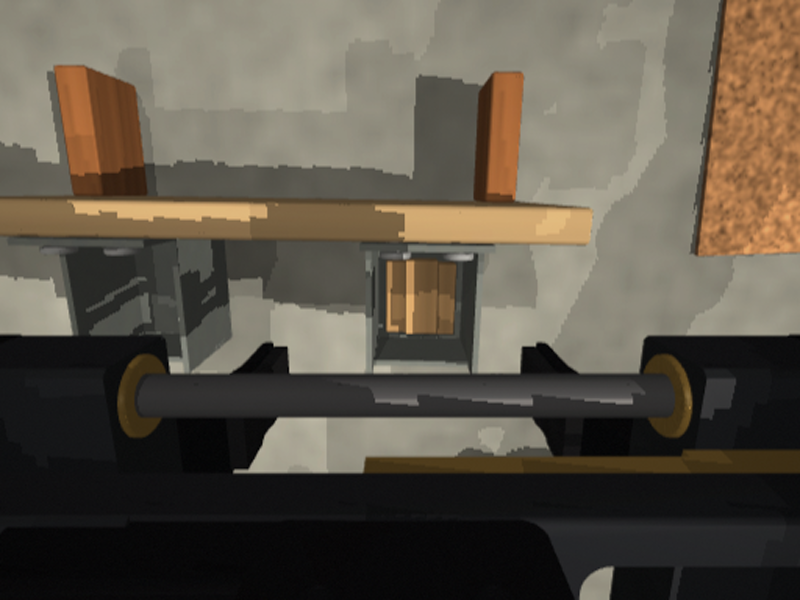

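The wrist view shows the filled bin between the fingers: back-wall top from (362,245) to (494,245), blocks at (422,297), board front edge running from y=236 to 243. I'll fit these on an enlarged crop.

Run:
```python
from h import *
s,c=pickle.load(open("w1.pkl","rb"));im=c["pixels"]
hsv=cv2.cvtColor(im,cv2.COLOR_RGB2HSV)
w=((hsv[...,0]>8)&(hsv[...,0]<28)&(hsv[...,1]>60))
xs=[];ys=[]
for x in list(range(8,25))+list(range(105,228))+list(range(322,374)):
    y=np.where(w[125:175,x])[0]
    if len(y)>3: xs.append(x);ys.append(125+y[-1]+.5)
xs=np.array(xs);ys=np.array(ys)
f=np.polyfit(xs,ys,1)
for _ in range(3):
    k=abs(np.polyval(f,xs)-ys)<1.5;f=np.polyfit(xs[k],ys[k],1)
print(f,k.sum(),len(k))
P=[ray(c,(x,np.polyval(f,x)),126) for x in(10,230,376)];print(np.round(P,1))
v=P[2]-P[0];print("yaw",np.arctan2(-v[0],v[1]))
for n,p,z in(("bw L",(362,245),128),("bw R",(494,245),128),("boardend",(591,243),126)):
    print(n,ray(c,np.array(p)*.64,z).round(1))
cr=im[150:246,222:322,::-1]
cv2.imwrite("pics/w1c.png",cv2.resize(cr,None,fx=6,fy=6,interpolation=cv2.INTER_CUBIC))
```

```text
[1.51298167e-02 1.50956085e+02] 192 192
[[ 542.1 -295.9  126. ]
 [ 541.4 -147.3  126. ]
 [ 540.9  -48.8  126. ]]
yaw 0.004585239218575328
bw L [ 542.7 -146.   128. ]
bw R [541.6 -89.5 128. ]
boardend [540.1 -47.4 126. ]
```

View pics/w1c.png

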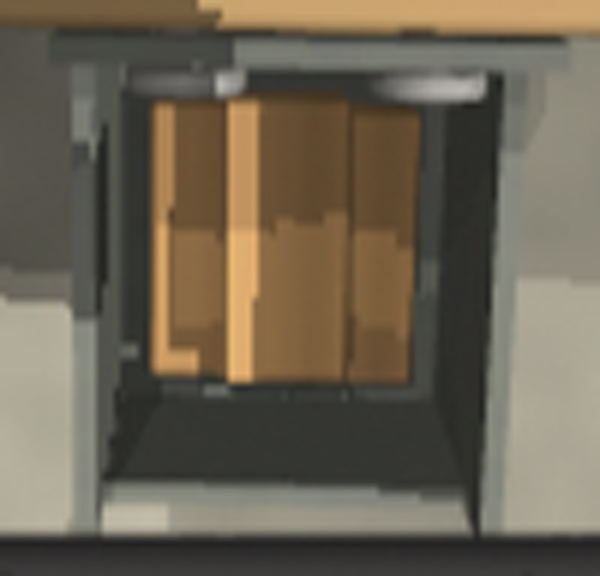

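Request:
{"api": "play_rows", "payload": {"moves": [[0,[-1.11,0,1.05],[0.3,0.9,-0.2]],[0,[0,0,0],[0,0,0]],[0,[0,1.5,0],[0,0,0]],[0,[0,0,0],[0,0,0]]]}}

```text
time_s: 2.82
ee_pos: [573.4, -108.6, 146.3]
ee_rot: [-0.705, -0.005, 0.004, 0.709]
wrist_force: [-0.4, -0.1, -0.0]
gripper_width: 0.997
```

Request:
{"api": "play_rows", "payload": {"moves": [[0,[0,0,0],[0,0,0]],[0,[0,0,0],[0,0,0]]]}}

```text
time_s: 3.08
ee_pos: [573.6, -108.4, 146.3]
ee_rot: [-0.705, -0.005, 0.004, 0.709]
wrist_force: [0.3, 0.2, -0.3]
gripper_width: 1.001
```

Run:
```python
from h import *
from bench import r
s=r.get_state();c=wristcam(r.camera("wrist"),s);s2=r.get_state()
for q in(s,s2):print(q["ee_pos"].round(1),Ro.from_quat(q["ee_rot"]).as_matrix().round(4).tolist(),q["qvel"].round(3))
im=c["pixels"]
cv2.imwrite("pics/w2.png",cv2.resize(im[130:250,200:340,::-1],None,fx=5,fy=5,interpolation=cv2.INTER_CUBIC))
pickle.dump((s,c),open("w2.pkl","wb"))
```

```text
[ 573.6 -108.4  146.3] [[0.9999, 0.0014, -0.0135], [0.0135, 0.0057, 0.9999], [0.0015, -1.0, 0.0057]] [-0.001 -0.001  0.001 -0.003 -0.    -0.002 -0.001]
[ 573.7 -108.4  146.4] [[0.9999, 0.0017, -0.0134], [0.0134, 0.0057, 0.9999], [0.0017, -1.0, 0.0057]] [ 0.002  0.001  0.002 -0.002 -0.001 -0.001 -0.   ]
```

View pics/w2.png

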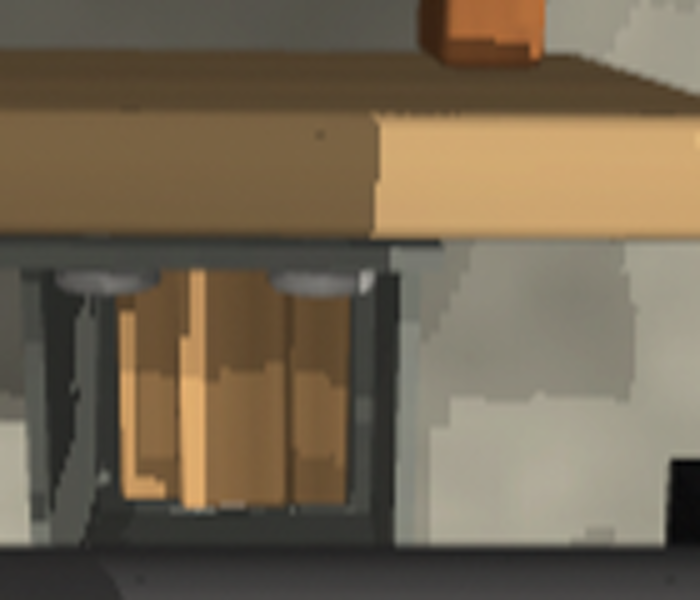

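Run:
```python
from h import *
s,c=pickle.load(open("w2.pkl","rb"));im=c["pixels"].astype(int)
print("bwR",ray(c,(288,178.4),128).round(1))
for x in(205,240,325): print(ray(c,(x,130+(235 if x<300 else 236)/5),126).round(1))
print("left profile row178:",im[178,185:210].sum(1)//3)
w=cv2.cvtColor(c["pixels"],cv2.COLOR_RGB2HSV)
row=(w[165,:,1]>60);print("board right col",np.where(row)[0].max(),ray(c,(np.where(row)[0].max()+.5,176),126).round(1))
```

```text
bwR [541.4 -89.3 128. ]
[ 541.5 -141.8  126. ]
[ 541.2 -119.6  126. ]
[540.7 -65.6 126. ]
left profile row178: [79 79 80 80 80 79 79 79 79 79 77 64 56 56 56 56 56 56 57 56 57 57 57 57
 57]
board right col 511 [538.6  53.5 126. ]
```

Request:
{"api": "play_rows", "payload": {"moves": [[0,[0.15,0,-0.93],[-0.3,0.5,0]],[0,[0,0,0],[0,0,0]],[0,[0,0,0],[0,0,0]]]}}

```text
time_s: 3.5
ee_pos: [575.8, -119.2, 146.7]
ee_rot: [0.707, 0.002, -0.0, -0.707]
wrist_force: [-0.1, 0.1, 0.6]
gripper_width: 1.001
```

Request:
{"api": "play_rows", "payload": {"moves": [[0,[0,2,0.14],[0,0,0]],[0,[0,2,0],[0,0,0]],[0,[0,1.5,0],[0,0,0]],[0,[0,1,0],[0,0,0]],[0,[0,0.6,0],[0,0,0]],[0,[0,0,0],[0,0,0]],[0,[0,0,0],[0,0,0]]]}}

```text
time_s: 4.38
ee_pos: [577.6, -117.9, 74.8]
ee_rot: [0.707, 0.003, 0.001, -0.707]
wrist_force: [-0.5, -0.4, -0.1]
gripper_width: 0.997
```

Request:
{"api": "play_rows", "payload": {"moves": [[0,[-0.2,0.5,0],[0,0,0]],[0,[0,0,0],[0,0,0]],[60,[0,0,0],[0,0,0]],[60,[0,0,0],[0,0,0]]]}}

```text
time_s: 4.88
ee_pos: [576.2, -118.0, 70.6]
ee_rot: [0.707, 0.004, 0.002, -0.707]
wrist_force: [0.2, 0.3, 0.5]
gripper_width: 0.852
```

Run:
```python
from bench import r
s=r.get_state();print(s["ee_pos"],s["wrist_force"],s["gripper_width"]*87)
```

```text
[ 576.16007865 -118.03150455   70.59282278] [0.18747676 0.290896   0.5188903 ] 74.10298120578305
```

Request:
{"api": "play_rows", "payload": {"moves": [[100,[0,0,0],[0,0,0]],[120,[0,0,0],[0,0,0]],[255,[0,0,0],[0,0,0]],[255,[0,0,0],[0,0,0]],[255,[0,0,0],[0,0,0]]]}}

```text
time_s: 5.5
ee_pos: [576.3, -118.2, 70.7]
ee_rot: [0.707, 0.004, 0.002, -0.707]
wrist_force: [-0.1, -0.6, 0.0]
gripper_width: 0.661
```

Request:
{"api": "play_rows", "payload": {"moves": [[255,[0,-0.4,0],[0,0,0]],[255,[0,-0.4,0],[0,0,0]],[255,[0,-0.4,0],[0,0,0]],[255,[0,0,0],[0,0,0]],[255,[0,0,0],[0,0,0]]]}}

```text
time_s: 6.12
ee_pos: [576.2, -117.8, 83.0]
ee_rot: [0.707, 0.004, 0.002, -0.707]
wrist_force: [1.5, -0.9, -1.9]
gripper_width: 0.663
```

Request:
{"api": "play_rows", "payload": {"moves": [[255,[0,-0.38,0],[0,0,0]],[255,[0,0,0],[0,0,0]],[255,[0,0,0],[0,0,0]]]}}

```text
time_s: 6.5
ee_pos: [576.3, -117.8, 87.0]
ee_rot: [0.707, 0.004, 0.002, -0.707]
wrist_force: [1.0, -0.2, -3.3]
gripper_width: 0.66
```

Run:
```python
from h import *
from bench import r
s=r.get_state();print(s["ee_pos"],s["ee_rot"],s["wrist_force"],s["gripper_width"]*87)
c=r.camera("scene");p=[int(v) for v in proj(c,[560,-118,110])];print(p)
cv2.imwrite("pics/s2.png",cv2.resize(c["pixels"][p[1]-50:p[1]+60,p[0]-80:p[0]+60,::-1],None,fx=5,fy=5,interpolation=cv2.INTER_CUBIC))
```

```text
[ 576.25201409 -117.81113639   86.9602258 ] [ 0.70727074  0.00391989  0.00183695 -0.70692953] [ 1.00949629 -0.22453183 -3.31678765] 57.459302371727894
[184, 176]
```

View pics/s2.png

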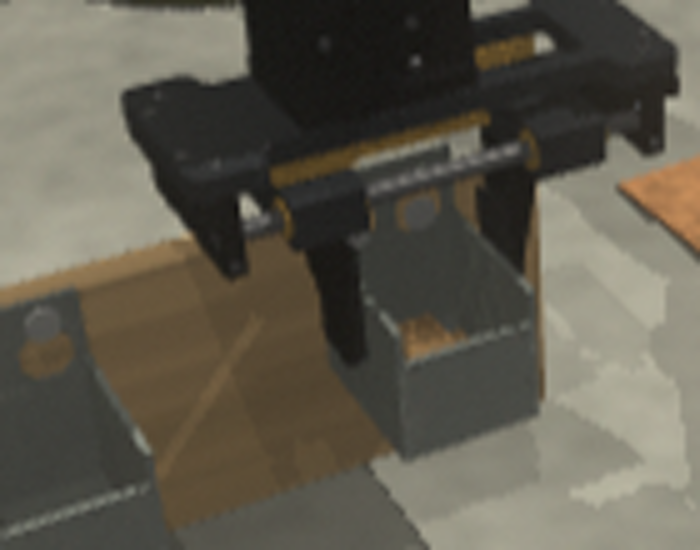

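The raised bin's stud head now sits centred in its wide end at (418,210), so I'll draw it off slowly.

Request:
{"api": "play_rows", "payload": {"moves": [[255,[0.4,0,0],[0,0,0]],[255,[0.4,0,0],[0,0,0]],[255,[0,0,0],[0,0,0]]]}}

```text
time_s: 6.92
ee_pos: [583.9, -117.7, 86.5]
ee_rot: [0.707, 0.003, 0.001, -0.707]
wrist_force: [0.2, 0.4, -2.8]
gripper_width: 0.664
```

Request:
{"api": "play_rows", "payload": {"moves": [[255,[0.5,0,0],[0,0,0]],[255,[0.8,-0.05,0],[0,0,0]],[255,[1,0,0],[0,0,0]],[255,[1,0,0],[0,0,0]],[255,[0,0,0],[0,0,0]]]}}

```text
time_s: 7.55
ee_pos: [619.8, -117.3, 87.0]
ee_rot: [0.707, 0.003, 0.001, -0.707]
wrist_force: [-0.4, -0.8, -2.6]
gripper_width: 0.668
```

Request:
{"api": "play_rows", "payload": {"moves": [[255,[0,-1,0],[0,0,0]],[255,[0,-2,0],[0,0,0]],[255,[0,-2.3,0],[0,0,0]],[255,[0,-2.3,0],[0,0,0]],[255,[0,-1.5,0],[0,0,0]],[255,[-0.4,0,0.8],[0,0,0]],[255,[-0.8,0,1.6],[0,0,0]],[255,[-1.2,0,2.2],[0,0,0]],[255,[-1.2,0,2.2],[0,0,0]],[255,[-1.2,0,2.2],[0,0,0]]]}}

```text
time_s: 8.8
ee_pos: [565.3, -23.0, 182.8]
ee_rot: [-0.707, -0.001, -0.0, 0.707]
wrist_force: [0.2, 0.1, -1.9]
gripper_width: 0.667
```

Request:
{"api": "play_rows", "payload": {"moves": [[255,[-1.2,0,2.2],[0,0,0]],[255,[-1.2,0,2.2],[0,0,0]],[255,[-1.2,0,2.2],[0,0,0]],[255,[-1.2,0,2.2],[0,0,0]],[255,[-1.2,0,2.2],[0,0,0]],[255,[-1.2,0,2.2],[0,0,0]],[255,[-0.9,0,1.6],[0,0,0]],[255,[-0.4,0,0.8],[0,0,0]],[255,[0,0,0],[0,0,0]],[255,[0,0,0],[0,0,0]]]}}

```text
time_s: 10.05
ee_pos: [461.0, 148.0, 173.9]
ee_rot: [0.708, 0.001, -0.012, -0.706]
wrist_force: [0.2, 0.4, -3.5]
gripper_width: 0.666
```

Request:
{"api": "play_rows", "payload": {"moves": [[255,[1.1,0,0.2],[0.1,0,-1.2]],[255,[0,0,0],[0,0,0]],[255,[0,0,0],[0,0,0]]]}}

```text
time_s: 10.42
ee_pos: [473.7, 148.6, 173.6]
ee_rot: [0.707, 0.008, -0.003, -0.707]
wrist_force: [-0.2, -0.4, -2.4]
gripper_width: 0.668
```

Run:
```python
from h import *
from bench import r
s=r.get_state();c=wristcam(r.camera("wrist"),s);R=Ro.from_quat(s["ee_rot"]).as_matrix();print(s["ee_pos"].round(1),R.round(4).tolist())
R0=Ro.from_quat([ 0.70727074,0.00391989,0.00183695,-0.70692953]).as_matrix();R0=Ro.from_euler("z",np.arctan2(R[1,0],R[0,0])-np.arctan2(R0[1,0],R0[0,0])).as_matrix()@R0
print("level turn deg",np.degrees(Ro.from_matrix(R.T@R0).as_rotvec()).round(2))
im=c["pixels"];hsv=cv2.cvtColor(im,cv2.COLOR_RGB2HSV)
cv2.imwrite("pics/w3.png",cv2.resize(im[:,:,::-1],(800,600)))
pickle.dump((s,c),open("w3.pkl","wb"))
```

```text
[473.7 148.6 173.6] [[0.9999, 0.0074, -0.0151], [0.0151, -0.0002, 0.9999], [0.0074, -1.0, -0.0003]]
level turn deg [-0.01  0.   -0.04]
```

View pics/w3.png

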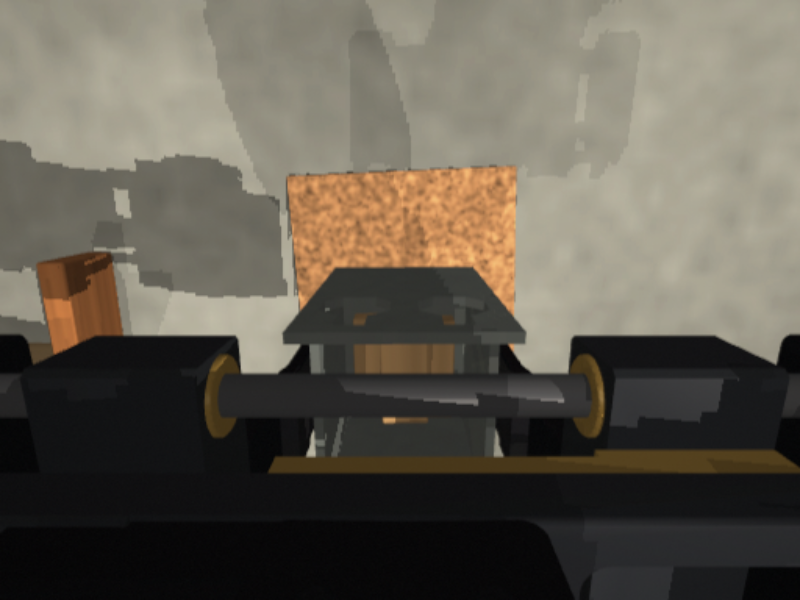

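The bin is held over the mat with the blocks still in it. The mat's near corners are at (288,177) and (517,167).

Run:
```python
from h import *
s,c=pickle.load(open("w3.pkl","rb"))
a,b=[ray(c,np.array(p)*.64,4) for p in((288,177),(517,167))]
v=(b-a)/np.linalg.norm(b-a);n=np.array([v[1],-v[0],0]);print(a,b,np.linalg.norm(b-a),"centre",(a+b)/2+80*n)
```

```text
[400.67090696  67.52003564   4.        ] [391.67486142 226.69823283   4.        ] 159.43220281885803 centre [476.04542907 151.62317613   4.        ]
```

Request:
{"api": "play_rows", "payload": {"moves": [[255,[0,1,0.24],[0,0,0]],[255,[0,2,0],[0,0,0]],[255,[0,2.3,0],[0,0,0]],[255,[0,2.3,0],[0,0,0]],[255,[0,2,0],[0,0,0]],[255,[0,1.5,0],[0,0,0]],[255,[0,0.8,0],[0,0,0]],[255,[0,0,0],[0,0,0]],[255,[0,0,0],[0,0,0]]]}}

```text
time_s: 11.6
ee_pos: [474.1, 152.0, 48.4]
ee_rot: [-0.707, -0.008, 0.003, 0.707]
wrist_force: [0.3, 1.0, -1.5]
gripper_width: 0.663
```

```bash
cat > lv.py <<'E'
from h import *
from bench import r
s=r.get_state();R=Ro.from_quat(s["ee_rot"]).as_matrix();print(s["ee_pos"].round(1),s["wrist_force"].round(1))
R0=Ro.from_quat([ 0.70727074,0.00391989,0.00183695,-0.70692953]).as_matrix();R0=Ro.from_euler("z",np.arctan2(R[1,0],R[0,0])-np.arctan2(R0[1,0],R0[0,0])).as_matrix()@R0
print("level turn deg",np.degrees(Ro.from_matrix(R.T@R0).as_rotvec()).round(2))
E
python3 lv.py
```

```text
[474.1 152.   48.4] [ 0.3  1.  -1.5]
level turn deg [-0.03  0.   -0.06]
```

Request:
{"api": "play_rows", "payload": {"moves": [[255,[0,0.6,-0.05],[0,0,0]],[255,[0,0.3,0],[0,0,0]],[255,[0,0.2,0],[0,0,0]],[255,[0,0,0],[0,0,0]]]}}

```text
time_s: 12.1
ee_pos: [475.3, 151.9, 38.0]
ee_rot: [-0.707, -0.009, 0.002, 0.708]
wrist_force: [-0.3, 0.7, -1.5]
gripper_width: 0.662
```

Request:
{"api": "play_rows", "payload": {"moves": [[255,[0,0.15,0],[0,0,0]],[255,[0,0.1,0],[0,0,0]],[255,[0,0,0],[0,0,0]]]}}

```text
time_s: 12.48
ee_pos: [475.5, 152.0, 35.5]
ee_rot: [-0.707, -0.009, 0.002, 0.708]
wrist_force: [-0.7, 0.1, -2.5]
gripper_width: 0.661
```

Request:
{"api": "play_rows", "payload": {"moves": [[255,[0,0.1,0],[0,0,0]],[255,[0,0,0],[0,0,0]]]}}

```text
time_s: 12.72
ee_pos: [475.7, 152.1, 35.4]
ee_rot: [-0.706, -0.009, 0.002, 0.708]
wrist_force: [0.0, -0.9, -1.9]
gripper_width: 0.667
```

Request:
{"api": "play_rows", "payload": {"moves": [[255,[0,0.15,0],[0,0,0]],[255,[0,0,0],[0,0,0]]]}}

```text
time_s: 12.98
ee_pos: [476.0, 152.3, 35.4]
ee_rot: [-0.706, -0.009, 0.002, 0.708]
wrist_force: [-0.3, 0.2, -1.5]
gripper_width: 0.661
```

```bash
python3 lv.py
```

```text
[476.  152.3  35.4] [-0.3  0.2 -1.5]
level turn deg [-0.15  0.    0.12]
```

Request:
{"api": "play_rows", "payload": {"moves": [[255,[0,0.25,0],[0,0,0]]]}}

```text
time_s: 13.1
ee_pos: [476.0, 152.4, 35.0]
ee_rot: [-0.706, -0.009, 0.002, 0.708]
wrist_force: [-12.3, -4.3, 31.0]
gripper_width: 0.663
```

Contact is confirmed at TCP z of about 35, so I'll relax the arm and release.

Request:
{"api": "play_rows", "payload": {"moves": [[255,[0,0,0],[0,0,0]],[255,[0,0,0],[0,0,0]]]}}

```text
time_s: 13.35
ee_pos: [476.3, 152.6, 35.2]
ee_rot: [-0.706, -0.009, 0.002, 0.708]
wrist_force: [-0.1, 0.1, -1.4]
gripper_width: 0.668
```

Request:
{"api": "play_rows", "payload": {"moves": [[70,[0,0,0],[0,0,0]],[40,[0,0,0],[0,0,0]],[0,[0,0,0],[0,0,0]],[0,[0,0,0],[0,0,0]],[0,[0,0,0],[0,0,0]]]}}

```text
time_s: 13.98
ee_pos: [476.7, 152.8, 34.8]
ee_rot: [-0.706, -0.01, 0.002, 0.708]
wrist_force: [0.5, 0.2, 0.1]
gripper_width: 0.985
```

Released cleanly. Next I rise straight up and check.

Request:
{"api": "play_rows", "payload": {"moves": [[0,[0,-1,0],[0,0,0]],[0,[0,-2,0],[0,0,0]],[0,[0,-3,0],[0,0,0]],[0,[0,-4,0],[0,0,0]],[0,[0,-4,0],[0,0,0]],[0,[0,-4,0],[0,0,0]],[0,[-2,-3,5],[0,0,0]],[0,[-2,0,5],[0,0,0]],[0,[-2,0,5],[0,0,0]],[0,[0,0,0],[0,0,0]]]}}

```text
time_s: 15.22
ee_pos: [411.6, 304.7, 259.8]
ee_rot: [-0.704, -0.011, -0.002, 0.71]
wrist_force: [-0.1, -1.3, -0.1]
gripper_width: 1.003
```

Request:
{"api": "play_rows", "payload": {"moves": [[0,[0,0,5],[0,0,0]],[0,[0,0,5],[0,0,0]],[0,[0,0,0],[0,0,0]],[0,[0,0,0],[0,0,0]]]}}

```text
time_s: 15.72
ee_pos: [413.2, 403.5, 263.2]
ee_rot: [-0.704, -0.01, -0.006, 0.71]
wrist_force: [-0.3, 0.4, 0.4]
gripper_width: 1.003
```

Run:
```python
from h import *
from bench import r
t=r.camera("top");s=r.camera("scene")
a=t["pixels"][60:310,120:450,::-1];b=s["pixels"][110:340,50:410,::-1]
a=cv2.resize(a,(396,300),interpolation=cv2.INTER_CUBIC);b=cv2.resize(b,(396,300))
# bin top: dark grey mask over mat
hsv=cv2.cvtColor(t["pixels"],cv2.COLOR_RGB2HSV)
big=cv2.resize(t["pixels"][205:300,140:235,::-1],(396,396),interpolation=cv2.INTER_CUBIC)
out=np.zeros((600,800,3),np.uint8);out[:300,:396]=a;out[300:,:396]=b;out[:396,400:796]=big
cv2.imwrite("pics/fin.png",out);pickle.dump(t,open("t2.pkl","wb"))
```

```text
(no output)
```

View pics/fin.png

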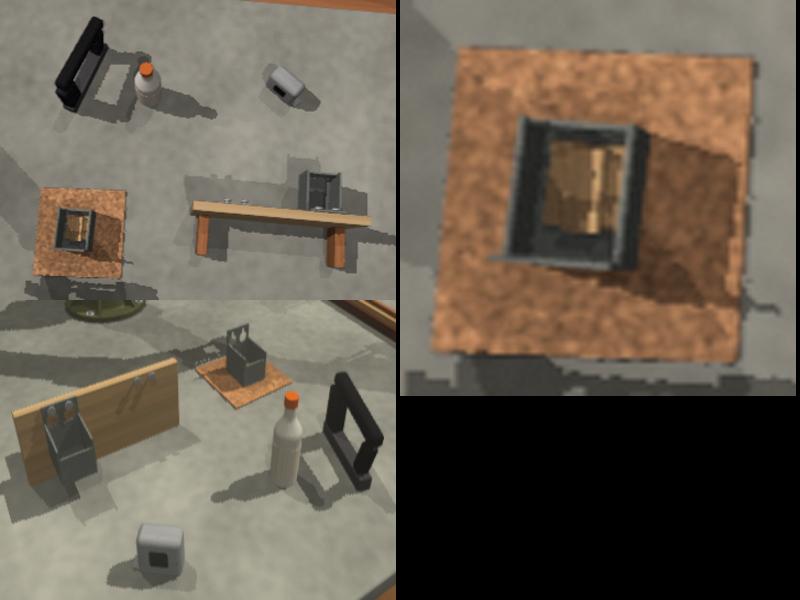

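The bin stands upright in the middle of the mat (its apparent offset matches the parallax of its walls), with the blocks inside. The empty bin still hangs, and the other items look unmoved.

```bash
python3 -c "
from bench import r
print(r.get_state()['qvel'].round(3));print(r.finish_job())"
```

```text
[ 0.003 -0.005 -0.001  0.005  0.    -0.002 -0.002]
the job is handed in; nothing more can be done
None
```

The filled bin is off the rack and standing upright on the cork mat with the blocks in it. The job was handed in at about 16 s of the allowed 48 s.

I gripped the bin across its side walls and raised it 16.3 mm. A camera check showed the visible stud head centred in its wide end, and the bin then came off along the rack's x with wrist forces under 3.5 N. I set it down slowly, released it and backed the arm clear.

- **Position:** the gripper let go at about (476, 152.5), putting the bin within about 3 mm of the mat centre. Two measurements of that centre gave (474, 151) and (476, 152).
- **Final pictures:** the bin is upright with the wooden blocks inside. They overlap in the view, so I did not count all three separately. The empty bin still hangs, and the glue bottle, staple gun and tape measure look unmoved; I judged both by eye.
- **Set-down force:** the row I used to confirm contact with the mat read 31 N at the wrist, which relaxed before I opened the gripper.

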